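# Pack the sample carrier

## Robot

A 6-joint arm with a two-finger parallel gripper is mounted at the origin on the work surface. World frame = base frame: x ahead of the robot, y to its left, z up, the work surface at z = 0. Lengths are in mm, angles in rad, forces in N, time in s.
With the tool pointing down it reaches from about 350 to 775 mm from the base axis. Payload 7.3 kg.
Tool frame: the origin (TCP) lies at the centre of the arm's flange, where the gripper is bolted on; the fingertips stand 178 mm ahead of it and the grasp point (between the pads) lies 159 mm ahead of it; z points along the fingers, y is the direction in which the jaws open and shut (so a half turn about z gives the same grasp; the last joint's range is limited). The gripper opens to 92 mm and grips with 3 to 60 N. Pads are 19 mm wide; open, the fingers measure 130 mm over their backs; the gripper's body (75 mm by 190 mm) begins 47 mm behind the grasp point.
Start: joints at [-1.382, 0.342, 1.524, -0, 1.275, -0.146], TCP at [172.524, -495.846, 404.741] pointing down, gripper open.
Joint ranges: [-2.53, 2.53], [-0.77, 2.02], [0.04, 2.7], [-1, 4.14], [0.28, 2.66], [-3.11, 3.11]. Speed limits (rad/s): [2.57, 2.57, 3.14, 3.14, 3.14, 3.14].

## Interface

Orientations are given as [roll, pitch, yaw] about the fixed x, y, z axes, in that order (R = Rz(yaw) Ry(pitch) Rx(roll)).
In Python, from plant import get_obs, capture, close_job gives the robot as it stands. The module is installed in compiled form; this text tells all that it offers.
- The arm moves only by the shell command python3 -m pendant 'ROWS'. ROWS is JSON, a list of rows, each a list of 3 entries, a list of its own where there are three numbers: the shift along the tool's x, y, z in m, then the turn, a rotation vector about the tool's x, y, z in rad, then the finger opening in m, from 0 to 0.0918. In form: [[[tx, ty, tz], [wx, wy, wz], fingers], ...]. A call has 1 to 10 rows; each row is the pose to reach, as a shift and turn from the pose commanded when the call began, along the tool's axes at that moment; what a row does not reach only later rows make up. A row lasts 1/12 s, in which the tool goes at most 41.7 mm and 7.16 degrees, less where a joint would pass 70% of its speed; a pose out of reach is approached as far as the arm can. A call with a gripper value outside its range is refused whole. The fingers move at their own pace and stop on an object; the grip force is fixed at half the most. Time passes only in rows, so rows that repeat a pose let the fingers close. It gives the time, the measured TCP pose, the force and the opening at its end, in the units of the state.
- get_obs(): the state, without advancing time (a new reading comes with each control period).
- capture(name): name is "scene" or "side" or "wrist"; returns a dict with "color" (480x640x3 uint8, red, green, blue), "mtx" (3x3 intrinsics, pixels), "dist" ([k1, k2, p1, p2, k3] as OpenCV has them; the pictures are not rectified), "rvec" (rotation vector, rad) and "tvec" (3), from world to camera coordinates, as OpenCV has them. Camera axes: x right, y down, z forward; pixel columns grow to the right and rows downward; lengths in mm; the calibration is good to about 2 mm. A picture is of the moment at which its call begins. There is no depth.
- close_job(): hands the job in, once; it reports no verdict.
The state is a dict: "time": time; "joint_positions": joint angles; "dq": joint speeds; "tau": joint torques, N m; "tool_pos": TCP position; "tcp_rot": TCP orientation; "contact_force": force on the tool from outside, world axes, zero at the start; "moment": the same for the moment, N m; "grip_width": finger opening in mm.
Only numpy, scipy, OpenCV 4.12 (cv2) and the standard library are available. Lean on these libraries where they do the work, as an engineer would, in place of code of your own. Each camera call takes 0.05 s, during which the arm holds its last target. There are 200 camera calls.

## Task

Pack the sample set into the grey divided crate: lift the steel can off the lab jack by its handle and stand it in the crate's large bay, and stand the two slim steel sample tins in the two empty cells, one in each. Keep the can and tins upright, set them down gently, and leave the amber bottles in their cells and the beaker and the squat red tin where they stand.

Things in the scene. Friction and masses are not known exactly. Their poses are not given: they have to be found in the camera images.
- crate: fixed grey plastic crate, open above: 202 (x) by 338 (y) by 60 mm high, walls and floor 6 mm thick, dividers 56 mm high. Four cells, 92 x 92 mm inside, centred at x = -49 or 49, y = -117 or -19 mm in its frame; a large bay 190 (x) by 130 mm (y) at its +y end. Two cells hold amber bottles, two are empty; which ones varies. Origin: centre of its underside, z up
- bay (a point): centre of the floor of the crate's large bay (6 mm above the table, crate frame x 0, y +98 mm); axes as the crate's
- mat_a: square black rubber mat, 78 x 78 x 3 mm, fixed on the floor of one of the two empty cells of the crate, at the cell's centre within 3 mm. Origin: centre of its underside (on the crate's floor, 6 mm above the table); axes as the crate's
- mat_b: square black rubber mat, 78 x 78 x 3 mm, fixed on the floor of one of the two empty cells of the crate, at the cell's centre within 3 mm. Origin: centre of its underside (on the crate's floor, 6 mm above the table); axes as the crate's
- bottle_a: amber glass bottle with black cap, 58 mm diameter, 125 mm tall, already standing in one of the four cells; stays there. Origin: centre of its underside
- bottle_b: amber glass bottle with black cap, 58 mm diameter, 125 mm tall, already standing in one of the four cells; stays there. Origin: centre of its underside
- jack: lab jack, a stand with a square steel top plate 110 x 110 mm, its top 80 mm above the table; fixed. Origin: centre of its underside
- can: closed round steel can, 94 mm diameter, body 100 mm tall, with a rigid arched handle over its lid, standing on the jack. Origin: centre of its underside, z up; the handle's bar runs along its x
- can_handle (a point): middle of the can's handle bar: round bar 12 mm thick, straight and level for 56 mm along the can's x, 155 mm above the can's underside and 55 mm above its lid (the arch is 84 mm wide overall)
- tin_a: one of two identical upright sample tins, bare steel with a paper band, closed, round: 60 mm diameter, 120 mm tall (the lid's neck, 56 mm wide, from 111 mm up). Origin: centre of its underside, z up
- tin_b: one of two identical upright sample tins, bare steel with a paper band, closed, round: 60 mm diameter, 120 mm tall (the lid's neck, 56 mm wide, from 111 mm up). Origin: centre of its underside, z up
- beaker: empty glass beaker, 72 mm diameter, 95 mm tall, standing among the tins; leave alone. Origin: centre of its underside
- squat_tin: short wide red tin, 100 mm diameter, 62 mm tall; leave alone. Origin: centre of its underside
There are look-alikes about, which are no part of the job. What is shaped like the tin_b but yellow is not meant. What is shaped like the can but pink is not meant.

How it is judged:
By the outcome, as a careful person would: the job done as asked, in the order asked, and still so for the second after the job is handed in, with the robot touching nothing.
It also fails if it takes over 72 s, if anything falls off the work surface, if the arm or the gripper's body presses on something with over 40 N, if the wrist force passes 120 N, or if a joint passes its speed limit or range.

## Working session

There is one attempt and no reset: what is moved stays moved. The work goes in short steps, Python scripts to look and compute and a shell command to move; the robot and the scene stay as the last step left them, time stands still between calls to the robot, and variables do not carry over. Pictures are saved under pics/ and viewed, about 8 in all and at most 12, crops included, and the job is handed in when it is done.

```bash
mkdir -p pics; python3 - <<'E'
from plant import get_obs, capture
import cv2, numpy as np
o=get_obs();print({k:np.round(v,3).tolist() for k,v in o.items()})
for n in("scene","side"):
    c=capture(n);cv2.imwrite(f"pics/{n}0.png",c["color"][:,:,::-1])
    R=cv2.Rodrigues(np.array(c["rvec"]))[0];print(n,(-R.T@np.array(c["tvec"]).ravel()).round(),R[2].round(2),np.round(c["dist"],3))
E
```

```text
{'time': 0.0, 'joint_positions': [-1.382, 0.343, 1.525, -0.0, 1.275, -0.146], 'dq': [-0.001, -0.0, 0.0, -0.001, -0.001, -0.001], 'tau': [0.0, -43.124, -24.422, 0.072, 0.056, -0.0], 'tool_pos': [172.491, -495.705, 404.046], 'tcp_rot': [-3.14, -0.0, 0.335], 'contact_force': [-0.349, -0.431, 0.012], 'moment': [0.001, 0.07, 0.011], 'grip_width': 91.912}
scene [1073. -274. 1118.] [-0.48  0.28 -0.83] [-0.18  0.    0.    0.    0.  ]
side [281. 611. 775.] [ 0.27 -0.65 -0.71] [-0.114  0.     0.     0.     0.   ]
```

View pics/scene0.png

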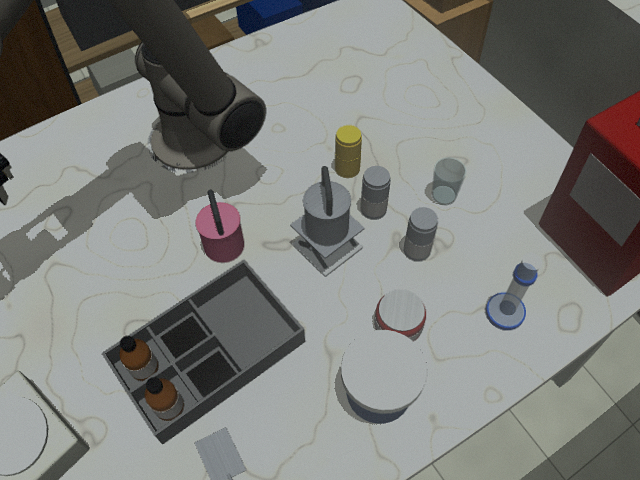

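View pics/side0.png

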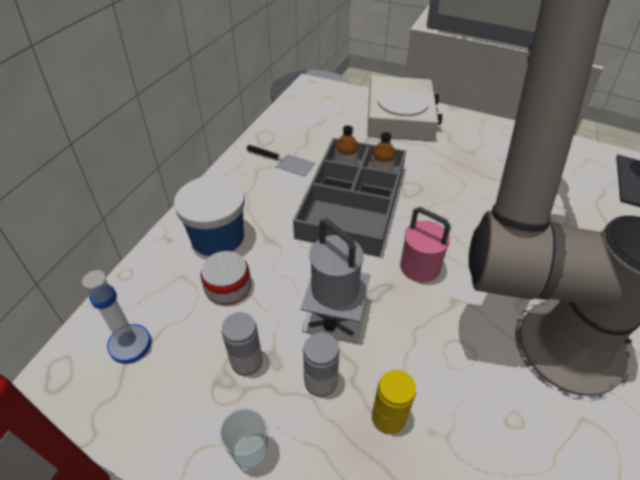

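Scene view: the steel can is on the jack at (327,210), with the pink look-alike at (220,232). The steel tins are at (375,192) and (421,233), with the yellow look-alike at (348,150). The crate spans (103..304, 263..438), its bottles are at the far end and its bay is near (240,300). The empty matted cells are at (185,337) and (212,372). I choose the bare-steel can and the two grey tins, and check them in one close crop.

```bash
cat > h.py <<'E'
import numpy as np, cv2
from plant import capture, get_obs
from scipy.spatial.transform import Rotation as Ro
def ray(c,p):
    u=cv2.undistortPoints(np.array([[p]],float),np.array(c["mtx"]),np.array(c["dist"]))[0,0]
    R=cv2.Rodrigues(np.array(c["rvec"]))[0];t=np.array(c["tvec"]).ravel()
    d=R.T@np.r_[u,1];return -R.T@t,d/np.linalg.norm(d)
def onz(c,p,z):
    o,d=ray(c,p);return o+d*(z-o[2])/d[2]
def tri(c1,p1,c2,p2):
    o1,d1=ray(c1,p1);o2,d2=ray(c2,p2)
    s=np.linalg.lstsq(np.c_[d1,-d2],o2-o1,rcond=None)[0]
    a,b=o1+s[0]*d1,o2+s[1]*d2;return (a+b)/2,np.linalg.norm(a-b)
def proj(c,P):
    return cv2.projectPoints(np.array(P,float).reshape(-1,3),np.array(c["rvec"]),np.array(c["tvec"]),np.array(c["mtx"]),np.array(c["dist"]))[0][:,0]
def toolshift(P):  # world TCP target -> tool axes from present pose
    o=get_obs();R=Ro.from_euler('xyz',o["tcp_rot"]);return R.inv().apply(np.array(P)-o["tool_pos"])
E
python3 - <<'E'
from h import *
a,b=capture("scene"),capture("side")
A=cv2.resize(a["color"][150:270,280:450],None,fx=3.5,fy=3.5,interpolation=2)[:,:,::-1]
B=cv2.resize(b["color"][205:405,205:435],None,fx=1.74,fy=1.74,interpolation=2)[:,:,::-1]
w=400;A=cv2.resize(A,(400,282));B=cv2.resize(B,(400,348))
im=np.zeros((600,800,3),np.uint8)
A=cv2.resize(a["color"][150:270,290:450],(400,300),interpolation=2)[:,:,::-1]  # x2.5
B=cv2.resize(b["color"][210:330,290:450],(400,300),interpolation=2)[:,:,::-1]
C=cv2.resize(a["color"][250:450,90:320],(400,348),interpolation=2)[:,:,::-1][:300]
D=cv2.resize(b["color"][290:410,205:365],(400,300),interpolation=2)[:,:,::-1]
im[:300,:400]=A;im[:300,400:]=B;im[300:,:400]=C;im[300:,400:]=D
cv2.imwrite("pics/crop1.png",im)
P=[onz(a,p,60) for p in [(246,263),(304,330),(163,438),(103,352)]]
for p in P:print(p.round())
print([np.linalg.norm(P[i][:2]-P[(i+1)%4][:2]).round() for i in range(4)])
for p,q in(((376,174),(240,325)),((424,218),(240,325)),((376,174),(321,348))):print(onz(a,p,120).round(),onz(b,q,120).round())
E
```

```text
[439. -72.  60.]
[630. -49.  60.]
[ 680. -370.   60.]
[ 468. -402.   60.]
[np.float64(192.0), np.float64(325.0), np.float64(214.0), np.float64(331.0)]
[428. 254. 120.] [569. 271. 120.]
[574. 270. 120.] [569. 271. 120.]
[428. 254. 120.] [429. 257. 120.]
```

View pics/crop1.png

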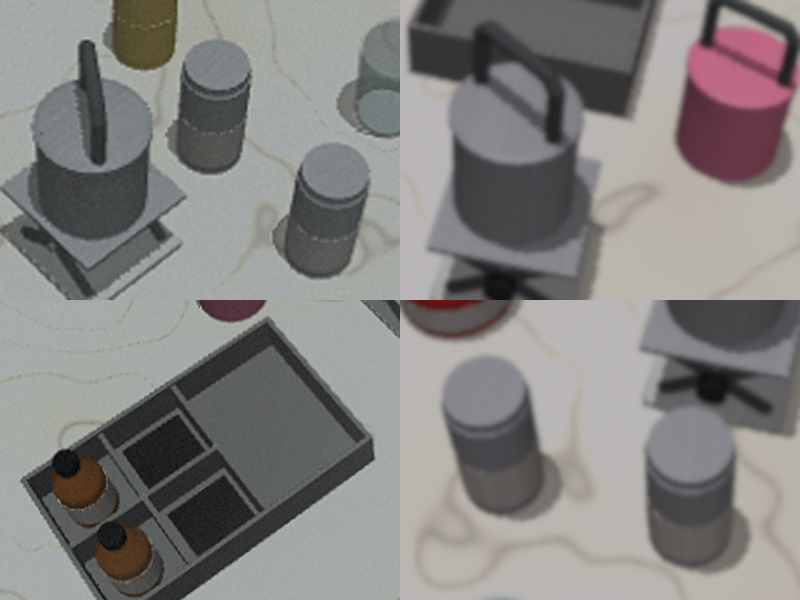

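```bash
python3 - <<'E'
from h import *
a,b=capture("scene"),capture("side")
print("lid",onz(a,(326.8,200.8),180).round(),onz(b,(290+116/2.5,210+98/2.5),180).round(), tri(a,(326.8,200.8),b,(336.4,249.2)))
e=[onz(b,(324.8,222.8),238),onz(b,(350.8,241),238)];print("bar ends",e,np.linalg.norm(e[0]-e[1]),"yaw",np.arctan2(*(e[1]-e[0])[[1,0]]),(e[0]+e[1])/2)
print("scene far end",onz(a,(324.4,168.5),238),"pink lid",onz(a,(218,215),100))
cr=[onz(a,p,60) for p in((243.5,261.5),(304.5,328.8),(102.7,353.5))]
cs=[onz(b,p,60) for p in((318,145),(405,146),(378,251),(296,236))]
print(np.round(cr),np.round(cs))
for n,z,p in(("mat1",9,(185,337)),("mat2",9,(212,373)),("b1",125,(128,342)),("b2",125,(153,383))):print(n,onz(a,p,z).round())
w=capture("wrist");R=cv2.Rodrigues(np.array(w["rvec"]))[0];o=get_obs()
T=Ro.from_euler('xyz',o["tcp_rot"]).as_matrix();cp=-R.T@np.array(w["tvec"]).ravel()
print("cam in tool",T.T@(cp-o["tool_pos"]),(T.T@R.T).round(2),np.array(w["mtx"]).round())
print(o["time"])
E
```

```text
lid [471. 104. 180.] [467. 101. 180.] (array([468.42486342, 102.85745917, 179.51974245]), np.float64(4.4961366645967304))
bar ends [array([488.00061263, 104.02208348, 238.        ]), array([434.12963541, 125.74272092, 238.        ])] 58.08500906018316 yaw 2.7583329479711103 [461.06512402 114.8824022  238.        ]
scene far end [441.18459099 117.37089205 238.        ] pink lid [329.04404363 -73.94946707 100.        ]
[[ 434.  -74.   60.]
 [ 629.  -47.   60.]
 [ 471. -403.   60.]] [[ 687. -328.   60.]
 [ 473. -418.   60.]
 [ 423.  -31.   60.]
 [ 597.   -3.   60.]]
mat1 [ 497. -249.    9.]
mat2 [ 593. -237.    9.]
b1 [ 511. -346.  125.]
b2 [ 607. -338.  125.]
cam in tool [68.07738487 -1.18020964 21.24260826] [[-0.   -0.97 -0.25]
 [ 1.   -0.   -0.  ]
 [ 0.   -0.25  0.97]] [[387.   0. 319.]
 [  0. 387. 238.]
 [  0.   0.   1.]]
0.35
```

```bash
python3 - <<'E'
from h import *
print(toolshift([550,-220,520]).round(1), get_obs()["tcp_rot"])
E
```

```text
[ 447.2 -136.5 -115.4] [-3.14132005e+00 -2.42408228e-05  3.34764977e-01]
```

```bash
python3 -m pendant '[[[0,0,-0.03],[0,0,0],0.0918],[[0.03,-0.01,-0.055],[0,0,0.02],0.0918],[[0.06,-0.02,-0.075],[0,0,0.06],0.0918],[[0.09,-0.03,-0.09],[0,0,0.1],0.0918],[[0.12,-0.04,-0.1],[0,0,0.14],0.0918],[[0.155,-0.05,-0.115],[0,0,0.18],0.0918],[[0.19,-0.06,-0.115],[0,0,0.215],0.0918],[[0.225,-0.07,-0.115],[0,0,0.215],0.0918],[[0.26,-0.08,-0.115],[0,0,0.215],0.0918],[[0.295,-0.09,-0.115],[0,0,0.215],0.0918]]'
python3 -c "
from h import *
print(toolshift([550,-220,520]).round(1), get_obs()['tcp_rot'])"
```

```text
time: 1.18
tool_pos: [422.8, -312.5, 519.9]
tcp_rot: [3.141, -0.0, 0.12]
contact_force: [0.3, -0.4, -0.4]
grip_width: 92.1
[ 1.374e+02 -7.670e+01 -1.000e-01] [ 3.14112126e+00 -2.44292656e-04  1.19734996e-01]
```

```bash
python3 -m pendant '[[[0.034,-0.019,0],[0,0,0],0.0918],[[0.068,-0.038,0],[0,0,0],0.0918],[[0.103,-0.057,0],[0,0,0],0.0918],[[0.137,-0.076,0],[0,0,0],0.0918],[[0.137,-0.076,0],[0,0,0],0.0918],[[0.137,-0.076,0],[0,0,0],0.0918]]'
python3 - <<'E'
from h import *
w=capture("wrist");cv2.imwrite("pics/w1.png",w["color"][:,:,::-1]);np.save("w1.npy",w,allow_pickle=True)
E
```

```text
time: 1.68
tool_pos: [549.9, -220.6, 518.8]
tcp_rot: [-3.141, 0.001, 0.123]
contact_force: [-0.4, -0.8, 0.6]
grip_width: 92.0
```

View pics/w1.png

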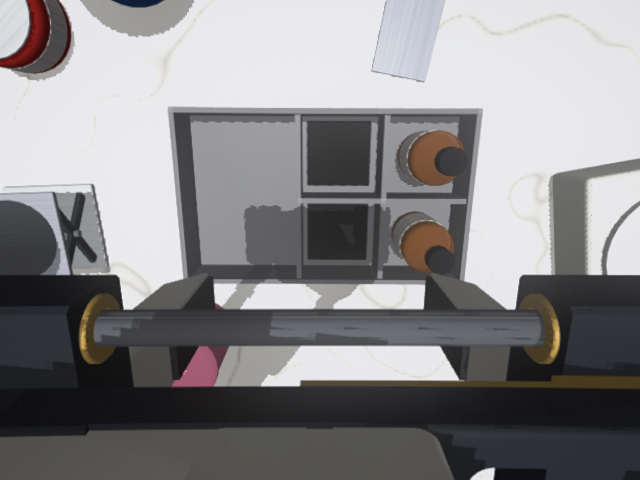

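The wrist view shows the crate's rim corners at about (169,108), (481,108), (464,284) and (183,283). The mats are centred at about (339,152) and (338,232), and the bay is at (245,195).

```bash
python3 - <<'E'
from h import *
w=np.load("w1.npy",allow_pickle=True).item()
P=np.array([onz(w,p,60) for p in((169,108),(481,108),(464,284),(183,283))])[:,:2]
print(P.round());print([np.linalg.norm(P[i]-P[(i+1)%4]).round(1) for i in range(4)])
# order: +x+y, +x-y, -x-y, -x+y  rigid fit
M=np.array([[101,169],[101,-169],[-101,-169],[-101,169]],float)
m=P.mean(0);q=P-m;th=np.arctan2((M[:,0]*q[:,1]-M[:,1]*q[:,0]).sum(),(M*q).sum())
R=np.array([[np.cos(th),-np.sin(th)],[np.sin(th),np.cos(th)]])
print("crate",m,th,"res",(M@R.T-q).round(1).tolist())
for n,v in(("bay",(0,98)),("c+",(49,-19)),("c-",(-49,-19)),("b+",(49,-117)),("b-",(-49,-117))):print(n,(m+R@v).round(1))
g=cv2.cvtColor(w["color"],cv2.COLOR_RGB2GRAY)
mask=((g<48)*255).astype(np.uint8);mask[:112]=0;mask[275:]=0;mask[:,:300]=0;mask[:,385:]=0
mask=cv2.morphologyEx(mask,cv2.MORPH_OPEN,np.ones((5,5)))
for c in cv2.findContours(mask,0,2)[0]:
    r=cv2.minAreaRect(c)
    if cv2.contourArea(c)>1000:print("mat",np.round(r[0]),np.round(r[1]),onz(w,r[0],9).round(1))
E
```

```text
[[ 625.  -49.]
 [ 665. -379.]
 [ 467. -405.]
 [ 426.  -70.]]
[np.float64(332.6), np.float64(200.4), np.float64(337.4), np.float64(199.4)]
crate [ 545.74926095 -225.51478385] 0.12066050580418825 res [[1.1, 3.1], [1.0, -2.4], [-0.8, -0.6], [-1.2, -0.1]]
bay [ 534.  -128.2]
c+ [ 596.7 -238.5]
c- [ 499.4 -250.3]
b+ [ 608.5 -335.8]
b- [ 511.2 -347.6]
mat [337. 232.] [58. 53.] [ 500.1 -248.8    9. ]
```

```bash
python3 -c "
from h import *
print(toolshift([468,104,515]).round(1))"
```

```text
[ -40.8 -333.     4.3]
```

```bash
python3 -m pendant '[[[-0.003,-0.02,0],[0,0,0.03],0.0918],[[-0.007,-0.055,0],[0,0,0.09],0.0918],[[-0.012,-0.093,0],[0,0,0.16],0.0918],[[-0.017,-0.131,0.002],[0,0,0.23],0.0918],[[-0.022,-0.169,0.002],[0,0,0.3],0.0918],[[-0.027,-0.207,0.004],[0,0,0.37],0.0918],[[-0.032,-0.245,0.004],[0,0,0.43],0.0918],[[-0.036,-0.283,0.004],[0,0,0.48],0.0918],[[-0.039,-0.315,0.004],[0,0,0.503],0.0918],[[-0.041,-0.333,0.004],[0,0,0.503],0.0918]]'
python3 -m pendant '[[[0,0,0],[0,0,0],0.0918],[[0,0,0],[0,0,0],0.0918]]'
python3 - <<'E'
from h import *
w=capture("wrist");cv2.imwrite("pics/w2.png",w["color"][:,:,::-1]);np.save("w2.npy",w,allow_pickle=True)
E
```

```text
time: 2.57
tool_pos: [466.4, 105.0, 516.4]
tcp_rot: [-3.141, -0.001, -0.385]
contact_force: [0.4, -0.6, 0.4]
grip_width: 91.9
time: 2.73
tool_pos: [467.4, 103.1, 516.1]
tcp_rot: [3.141, -0.001, -0.383]
contact_force: [1.0, -0.2, -0.9]
grip_width: 92.3
```

View pics/w2.png

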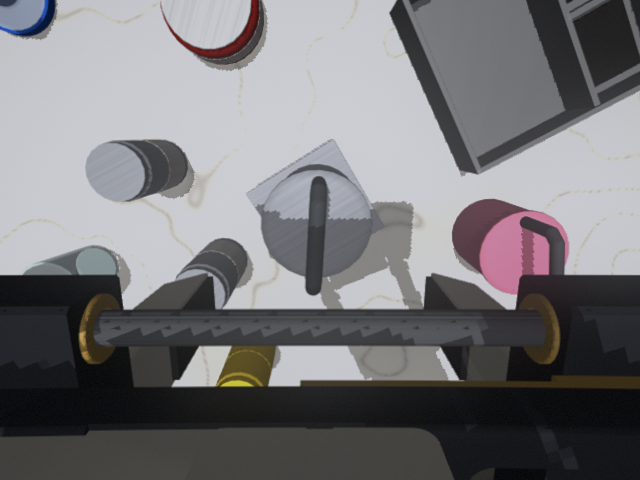

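The handle bar runs nearly straight down the image from (318,180) to (314,290). The lid is centred at about (316,222), and the tins' lids are at (115,171) and about (210,285).

```bash
python3 - <<'E'
from h import *
w=np.load("w2.npy",allow_pickle=True).item()
p,q=onz(w,(318,182),238),onz(w,(314.5,289),238);print(p,q,np.linalg.norm(p-q),np.arctan2(*(p-q)[[1,0]]),(p+q)/2)
print("lid",onz(w,(316,222),180).round(1))
hsv=w["color"].astype(int).sum(2)
m=((hsv<190)*255).astype(np.uint8);m[:176]=0;m[296:]=0;m[:,:300]=0;m[:,335:]=0
for r in (190,205,220,235,250,265,280):
    x=np.where(m[r])[0]; print(r,x.min() if len(x) else None,x.max() if len(x) else None)
print("tin far",onz(w,(115,171),120).round(1))
o=get_obs();print(o["tool_pos"].round(1) if hasattr(o["tool_pos"],'round') else o["tool_pos"])
E
```

```text
[503.31665859  90.20380084 238.        ] [434.06606292 120.82935373 238.        ] 75.72033736841254 -0.4163840464375406 [468.69136076 105.51657728 238.        ]
lid [467.2 106.7 180. ]
190 None None
205 None None
220 324 324
235 308 323
250 307 322
265 307 322
280 307 320
tin far [572.3 270.6 120. ]
[467.8 102.5 516. ]
```

```bash
python3 -m pendant '[[[0,-0.003,0.02],[0,0,0.017],0.0918],[[0,-0.003,0.045],[0,0,0.017],0.0918],[[0,-0.003,0.07],[0,0,0.017],0.0918],[[0,-0.003,0.09],[0,0,0.017],0.0918],[[0,-0.003,0.105],[0,0,0.017],0.0918],[[0,-0.003,0.115],[0,0,0.017],0.0918],[[0,-0.003,0.12],[0,0,0.017],0.0918],[[0,-0.003,0.121],[0,0,0.017],0.0918],[[0,-0.003,0.121],[0,0,0.017],0.04],[[0,-0.003,0.121],[0,0,0.017],0.02]]'
python3 -m pendant '[[[0,0,0],[0,0,0],0.02],[[0,0,0],[0,0,0],0.02],[[0,0,0],[0,0,0],0.0],[[0,0,0],[0,0,0],0.0],[[0,0,0],[0,0,0],0.0],[[0,0,0],[0,0,0],0.0]]'
```

```text
time: 3.62
tool_pos: [469.5, 105.8, 395.4]
tcp_rot: [-3.141, -0.001, -0.401]
contact_force: [0.3, -0.2, 2.0]
grip_width: 82.7
time: 4.12
tool_pos: [469.1, 106.5, 394.7]
tcp_rot: [3.142, -0.0, -0.4]
contact_force: [0.2, 0.6, -0.4]
grip_width: 42.6
```

```bash
python3 -m pendant '[[[0,0,0],[0,0,0],0.0],[[0,0,0],[0,0,0],0.0],[[0,0,0],[0,0,0],0.0],[[0,0,0],[0,0,0],0.0],[[0,0,0],[0,0,0],0.0],[[0,0,0],[0,0,0],0.0]]'
```

```text
time: 4.62
tool_pos: [469.2, 106.3, 394.6]
tcp_rot: [3.141, -0.0, -0.4]
contact_force: [1.5, -1.4, -0.0]
grip_width: 11.2
```

```bash
python3 -m pendant '[[[0,0,0],[0,0,0],0.0],[[0,0,-0.003],[0,0,0],0.0],[[0,0,-0.008],[0,0,0],0.0],[[0,0,-0.015],[0,0,0],0.0],[[0,0,-0.023],[0,0,0],0.0],[[0,0,-0.031],[0,0,0],0.0],[[0,0,-0.038],[0,0,0],0.0],[[0,0,-0.043],[0,0,0],0.0],[[0,0,-0.045],[0,0,0],0.0],[[0,0,-0.045],[0,0,0],0.0]]'
python3 -c "
from h import *
print(toolshift([534,-128,438]).round(1))"
```

```text
time: 5.45
tool_pos: [469.1, 106.4, 440.3]
tcp_rot: [-3.141, -0.001, -0.4]
contact_force: [-0.4, -0.3, -4.2]
grip_width: 11.0
[151.1 190.6   2.4]
```

```bash
python3 -m pendant '[[[0.002,0.003,0],[0,0,0],0.0],[[0.007,0.009,0],[0,0,0],0.0],[[0.015,0.019,0],[0,0,0],0.0],[[0.026,0.033,0],[0,0,0],0.0],[[0.039,0.049,0],[0,0,0],0.0],[[0.052,0.066,0],[0,0,0],0.0],[[0.065,0.083,0],[0,0,0],0.0],[[0.078,0.1,0],[0,0,0],0.0],[[0.091,0.116,0],[0,0,0],0.0],[[0.104,0.132,0],[0,0,0],0.0]]'
python3 -m pendant '[[[0.012,0.015,0],[0,0,0],0.0],[[0.023,0.029,0],[0,0,0],0.0],[[0.032,0.04,0],[0,0,0],0.0],[[0.039,0.049,0],[0,0,0],0.0],[[0.043,0.055,0],[0,0,0],0.0],[[0.046,0.058,0],[0,0,0],0.0],[[0.047,0.059,0],[0,0,0],0.0],[[0.047,0.059,0],[0,0,0],0.0],[[0.047,0.059,0],[0,0,0],0.0],[[0.047,0.059,0],[0,0,0],0.0]]'
python3 - <<'E'
from h import *
a,b=capture("scene"),capture("side")
im=np.hstack([cv2.resize(a["color"][170:390,120:320],(400,440)),cv2.resize(b["color"][100:320,250:450],(400,440))])[:,:,::-1]
cv2.imwrite("pics/c2.png",im);print(get_obs()["contact_force"])
E
```

```text
time: 6.28
tool_pos: [513.6, -57.5, 439.2]
tcp_rot: [3.141, 0.001, -0.401]
contact_force: [-0.5, 0.4, -5.1]
grip_width: 11.0
time: 7.12
tool_pos: [533.7, -127.6, 439.8]
tcp_rot: [-3.141, 0.0, -0.399]
contact_force: [-0.3, 0.4, -5.3]
grip_width: 10.7
[-0.82782518  1.1939938  -5.34298754]
```

View pics/c2.png

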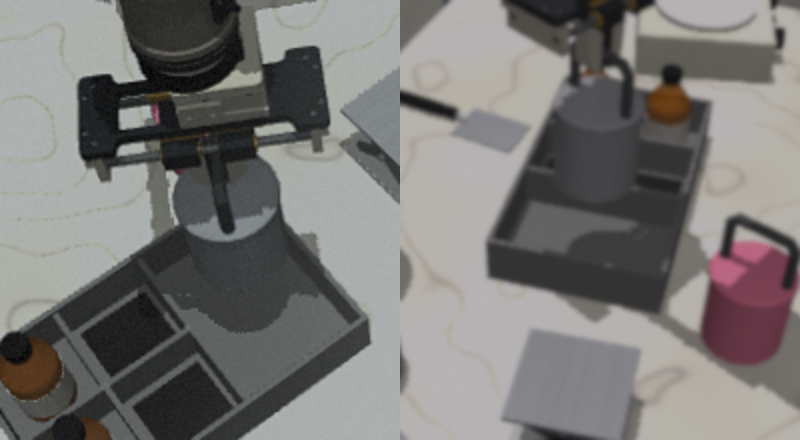

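Crop: the steel can hangs upright from the handle above the bay (lid at (225,190) left, (598,110) right), and the jack is empty. I'll lower it.

```bash
python3 -m pendant '[[[0,0,0.004],[0,0,0],0.0],[[0,0,0.014],[0,0,0],0.0],[[0,0,0.028],[0,0,0],0.0],[[0,0,0.044],[0,0,0],0.0],[[0,0,0.06],[0,0,0],0.0],[[0,0,0.075],[0,0,0],0.0],[[0,0,0.088],[0,0,0],0.0],[[0,0,0.098],[0,0,0],0.0],[[0,0,0.105],[0,0,0],0.0],[[0,0,0.109],[0,0,0],0.0]]'
python3 -m pendant '[[[0,0,0.002],[0,0,0],0.0],[[0,0,0.004],[0,0,0],0.0],[[0,0,0.006],[0,0,0],0.0],[[0,0,0.007],[0,0,0],0.0],[[0,0,0.008],[0,0,0],0.0],[[0,0,0.008],[0,0,0],0.0]]'
```

```text
time: 8.05
tool_pos: [533.6, -128.3, 329.5]
tcp_rot: [3.141, 0.001, -0.4]
contact_force: [-0.1, 0.3, -5.8]
grip_width: 11.3
time: 8.55
tool_pos: [533.8, -128.3, 322.8]
tcp_rot: [3.142, -0.0, -0.4]
contact_force: [0.4, 0.2, -4.9]
grip_width: 10.7
```

```bash
python3 -m pendant '[[[0,0,0.0005],[0,0,0],0.0],[[0,0,0.001],[0,0,0],0.0],[[0,0,0.0015],[0,0,0],0.0],[[0,0,0.002],[0,0,0],0.0],[[0,0,0.002],[0,0,0],0.0],[[0,0,0.002],[0,0,0],0.0]]'; python3 -c "
from h import *
print(get_obs()['contact_force'])"
```

```text
time: 9.05
tool_pos: [533.8, -128.3, 320.7]
tcp_rot: [3.142, -0.0, -0.4]
contact_force: [-0.2, -1.1, -4.8]
grip_width: 10.9
[-0.17253384 -1.11864744 -4.77123309]
```

```bash
python3 -m pendant '[[[0,0,0.0005],[0,0,0],0.0],[[0,0,0.0005],[0,0,0],0.0],[[0,0,0.001],[0,0,0],0.0],[[0,0,0.001],[0,0,0],0.0]]';  python3 -m pendant '[[[0,0,0.0005],[0,0,0],0.0],[[0,0,0.0005],[0,0,0],0.0],[[0,0,0.001],[0,0,0],0.0],[[0,0,0.001],[0,0,0],0.0]]'
```

```text
time: 9.38
tool_pos: [534.2, -128.4, 320.5]
tcp_rot: [-3.141, -0.002, -0.4]
contact_force: [3.1, 0.1, 1.6]
grip_width: 10.5
time: 9.72
tool_pos: [534.1, -128.3, 320.4]
tcp_rot: [-3.141, -0.003, -0.4]
contact_force: [-0.8, 1.0, 7.6]
grip_width: 11.0
```

```bash
python3 -m pendant '[[[0,0,-0.001],[0,0,0],0.0],[[0,0,-0.001],[0,0,0],0.03],[[0,0,-0.001],[0,0,0],0.05],[[0,0,-0.001],[0,0,0],0.05],[[0,0,-0.001],[0,0,0],0.05],[[0,0,-0.001],[0,0,0],0.05],[[0,0,-0.001],[0,0,0],0.05]]'
```

```text
time: 10.3
tool_pos: [533.7, -128.3, 319.5]
tcp_rot: [3.141, 0.0, -0.4]
contact_force: [1.0, 0.6, 0.3]
grip_width: 46.4
```

```bash
python3 -m pendant '[[[0,0,-0.005],[0,0,0],0.05],[[0,0,-0.02],[0,0,0],0.05],[[0,0,-0.045],[0,0,0],0.0918],[[0,0,-0.07],[0,0,0],0.0918],[[0,0,-0.09],[0,0,0],0.0918],[[0,0,-0.1],[0,0,0],0.0918],[[0,0,-0.1],[0,0,0],0.0918]]'
python3 - <<'E'
from h import *
# TCP above near tin
print("tin1 hi",toolshift([428,255,400]).round(1),"tin2 hi",toolshift([572,270.5,400]).round(1),get_obs()["joint_positions"])
E
```

```text
time: 10.88
tool_pos: [534.0, -128.4, 422.3]
tcp_rot: [-3.142, -0.005, -0.4]
contact_force: [0.3, 0.2, -0.0]
grip_width: 78.7
tin1 hi [-247.1 -311.8   21. ] tin2 hi [-120.5 -382.2   21.7] [-3.75446551e-01  3.72562241e-01  1.42884258e+00 -9.32630967e-05
  1.33520622e+00  1.59554052e+00]
```

```bash
python3 -m pendant '[[[-0.01,-0.012,0],[0,0,0],0.0918],[[-0.032,-0.038,0],[0,0,0],0.0918],[[-0.057,-0.068,0],[0,0,0],0.0918],[[-0.082,-0.1,0],[0,0,0],0.0918],[[-0.107,-0.132,0],[0,0,0],0.0918],[[-0.132,-0.164,0],[0,0,0],0.0918],[[-0.157,-0.196,0],[0,0,0],0.0918],[[-0.18,-0.226,0],[0,0,0],0.0918],[[-0.202,-0.254,0],[0,0,0],0.0918],[[-0.222,-0.28,0],[0,0,0],0.0918]]'
python3 - <<'E'
from h import *
a,b=capture("scene"),capture("side")
print("yellow",onz(a,(348.5,132),120).round(),onz(b,(397,386),120).round(),"beaker rim",onz(a,(450,169),95).round(),onz(b,(245,427),95).round())
print("tin1",toolshift([428.5,255.5,400]).round(1),get_obs()["time"])
# check can upright in bay: lid centre
c=a["color"][195:300,180:290];cv2.imwrite("pics/can.png",cv2.resize(c,None,fx=4,fy=4)[:,:,::-1])
print("lid expected px",proj(a,[534,-128,106]),proj(b,[534,-128,106]))
E
```

```text
time: 11.72
tool_pos: [436.4, 218.3, 418.1]
tcp_rot: [3.14, 0.003, -0.399]
contact_force: [2.4, -0.7, -0.1]
grip_width: 91.7
yellow [295. 273. 120.] [298. 273. 120.] beaker rim [487. 414.  95.] [485. 411.  95.]
tin1 [-20.6 -29.9  18.1] 11.8167
lid expected px [[240.62479317 300.25337145]] [[345.67082814 192.02865007]]
```

```bash
python3 -m pendant '[[[-0.012,-0.018,0.005],[0,0,0],0.0918],[[-0.02,-0.028,0.02],[0,0,0],0.0918],[[-0.021,-0.03,0.045],[0,0,0],0.0918],[[-0.021,-0.03,0.07],[0,0,0],0.0918],[[-0.021,-0.03,0.07],[0,0,0],0.0918],[[-0.021,-0.03,0.07],[0,0,0],0.0918]]'
python3 - <<'E'
from h import *
w=capture("wrist");np.save("w3.npy",w,allow_pickle=True);cv2.imwrite("pics/w3.png",w["color"][:,:,::-1])
print(get_obs()["tool_pos"]); print(toolshift([428.5,255.5,249]).round(1)); print(proj(w,[428.5,255.5,120]))
E
```

```text
time: 12.32
tool_pos: [430.3, 251.4, 348.2]
tcp_rot: [3.138, 0.003, -0.4]
contact_force: [0.9, -0.5, 0.3]
grip_width: 91.9
[430.8057083  251.48757748 349.6814443 ]
[ -3.6  -2.9 100.7]
[[313.53263335 264.03977429]]
```

View pics/w3.png

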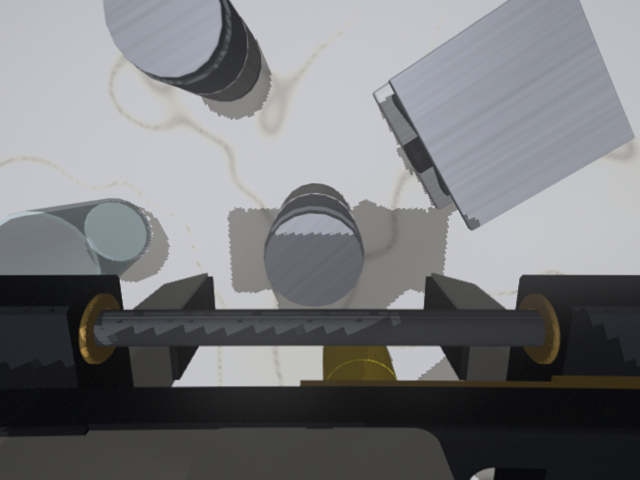

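Wrist: the tin's lid is centred at about (314,257), spans columns 265–363, and sits between the open fingers. No neighbour is in the way.

```bash
python3 - <<'E'
from h import *
w=np.load("w3.npy",allow_pickle=True).item()
p=onz(w,(314,257),120);print(p,toolshift([p[0],p[1],249]).round(1),"tin2 lid",onz(w,(164,26),120))
E
```

```text
[432.21599757 253.62606145 120.        ] [  0.6  -2.6 100.7] tin2 lid [566.43319179 273.96952019 120.        ]
```

```bash
python3 -m pendant '[[[-0.001,-0.003,0.015],[0,0,0],0.0918],[[-0.001,-0.003,0.035],[0,0,0],0.0918],[[-0.001,-0.003,0.055],[0,0,0],0.0918],[[-0.001,-0.003,0.075],[0,0,0],0.0918],[[-0.001,-0.003,0.09],[0,0,0],0.0918],[[-0.001,-0.003,0.098],[0,0,0],0.0918],[[-0.001,-0.003,0.1],[0,0,0],0.0918],[[-0.001,-0.003,0.1],[0,0,0],0.075],[[-0.001,-0.003,0.1],[0,0,0],0.062],[[-0.001,-0.003,0.1],[0,0,0],0.062]]'
python3 -m pendant '[[[0,0,0],[0,0,0],0.06],[[0,0,0],[0,0,0],0.05],[[0,0,0],[0,0,0],0.04],[[0,0,0],[0,0,0],0.0],[[0,0,0],[0,0,0],0.0],[[0,0,0],[0,0,0],0.0]]'
```

```text
time: 13.2
tool_pos: [431.5, 255.1, 250.9]
tcp_rot: [-3.14, -0.002, -0.4]
contact_force: [-0.5, -0.3, 0.3]
grip_width: 76.1
time: 13.7
tool_pos: [431.1, 255.0, 250.1]
tcp_rot: [-3.141, -0.001, -0.4]
contact_force: [-1.5, -2.1, 5.3]
grip_width: 59.4
```

```bash
python3 -m pendant '[[[0,0,-0.003],[0,0,0],0.0],[[0,0,-0.01],[0,0,0],0.0],[[0,0,-0.025],[0,0,0],0.0],[[0,0,-0.045],[0,0,0],0.0],[[0,0,-0.07],[0,0,0],0.0],[[0,0,-0.095],[0,0,0],0.0],[[0,0,-0.12],[0,0,0],0.0],[[0,0,-0.145],[0,0,0],0.0],[[0,0,-0.17],[0,0,0],0.0],[[0,0,-0.19],[0,0,0],0.0]]'
python3 -m pendant '[[[0,0,-0.01],[0,0,0],0.0],[[0,0,-0.013],[0,0,0],0.0],[[0,0,-0.013],[0,0,0],0.0]]'
python3 -c "
from h import *
print(toolshift([499.5,-249.5,453]).round(1),get_obs()['contact_force'])"
```

```text
time: 14.53
tool_pos: [430.7, 255.0, 441.8]
tcp_rot: [-3.141, -0.001, -0.4]
contact_force: [0.2, 0.1, -2.7]
grip_width: 59.0
time: 14.78
tool_pos: [430.8, 255.0, 453.2]
tcp_rot: [-3.141, -0.001, -0.4]
contact_force: [-0.3, -0.0, -3.7]
grip_width: 59.4
[2.598e+02 4.379e+02 1.000e-01] [-0.25219964 -0.02696326 -3.6563191 ]
```

```bash
python3 -m pendant '[[[0.003,0.005,0],[0,0,0],0.0],[[0.01,0.016,0],[0,0,0],0.0],[[0.022,0.036,0],[0,0,0],0.0],[[0.037,0.061,0],[0,0,0],0.0],[[0.053,0.088,0],[0,0,0],0.0],[[0.069,0.115,0],[0,0,0],0.0],[[0.085,0.142,0],[0,0,0],0.0],[[0.101,0.169,0],[0,0,0],0.0],[[0.117,0.196,0],[0,0,0],0.0],[[0.13,0.219,0],[0,0,0],0.0]]'
python3 -m pendant '[[[0.015,0.025,0],[0,0,0.06],0.0],[[0.031,0.052,0],[0,0,0.17],0.0],[[0.047,0.079,0],[0,0,0.28],0.0],[[0.063,0.106,0],[0,0,0.4],0.0],[[0.079,0.133,0],[0,0,0.52],0.0],[[0.094,0.159,0],[0,0,0.64],0.0],[[0.107,0.182,0],[0,0,0.76],0.0],[[0.118,0.2,0],[0,0,0.88],0.0],[[0.126,0.213,0],[0,0,0.98],0.0],[[0.13,0.219,0],[0,0,1.05],0.0]]'
python3 -m pendant '[[[0,0,0],[0,0,0],0.0],[[0,0,0],[0,0,0],0.0]]'
python3 - <<'E'
from h import *
a,w=capture("scene"),capture("wrist")
im=np.hstack([cv2.resize(a["color"][180:440,80:320],(400,433)),cv2.resize(w["color"],(400,300))]) if 0 else np.zeros((433,800,3),np.uint8)
im[:,:400]=cv2.resize(a["color"][180:440,80:320],(400,433));im[:300,400:]=cv2.resize(w["color"],(400,300))
cv2.imwrite("pics/t1.png",im[:,:,::-1]);print(toolshift([499.5,-249.5,259]).round(1))
E
```

```text
time: 15.62
tool_pos: [465.2, 0.4, 451.4]
tcp_rot: [3.14, 0.002, -0.401]
contact_force: [-0.3, 0.8, -3.3]
grip_width: 59.5
time: 16.45
tool_pos: [499.5, -252.2, 450.7]
tcp_rot: [3.139, 0.001, -1.457]
contact_force: [-0.6, 0.6, -3.1]
grip_width: 59.2
time: 16.62
tool_pos: [499.5, -250.0, 451.2]
tcp_rot: [3.139, 0.002, -1.449]
contact_force: [-0.5, -0.5, -1.3]
grip_width: 59.4
[  0.5  -0.  193.1]
```

View pics/t1.png

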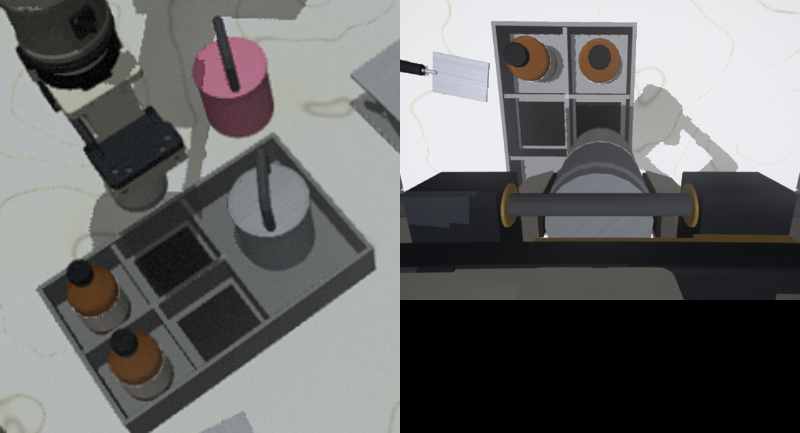

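The can stands upright in the bay (lid at (270,195) in the crop). The tin is held upright above the near empty cell, so I lower it.

```bash
python3 -m pendant '[[[0,0,0.005],[0,0,0],0.0],[[0,0,0.02],[0,0,0],0.0],[[0,0,0.042],[0,0,0],0.0],[[0,0,0.066],[0,0,0],0.0],[[0,0,0.09],[0,0,0],0.0],[[0,0,0.114],[0,0,0],0.0],[[0,0,0.136],[0,0,0],0.0],[[0,0,0.156],[0,0,0],0.0],[[0,0,0.171],[0,0,0],0.0],[[0,0,0.18],[0,0,0],0.0]]'
python3 -m pendant '[[[0,0,0.003],[0,0,0],0.0],[[0,0,0.006],[0,0,0],0.0],[[0,0,0.008],[0,0,0],0.0],[[0,0,0.009],[0,0,0],0.0],[[0,0,0.01],[0,0,0],0.0],[[0,0,0.01],[0,0,0],0.0]]'
```

```text
time: 17.55
tool_pos: [499.4, -248.7, 270.7]
tcp_rot: [3.139, 0.002, -1.448]
contact_force: [-0.7, 0.2, -2.7]
grip_width: 59.3
time: 18.05
tool_pos: [499.9, -249.8, 263.1]
tcp_rot: [-3.141, -0.001, -1.45]
contact_force: [-0.1, 0.1, -2.5]
grip_width: 59.3
```

```bash
python3 -m pendant '[[[0,0,0.0005],[0,0,0],0.0],[[0,0,0.001],[0,0,0],0.0],[[0,0,0.0015],[0,0,0],0.0],[[0,0,0.002],[0,0,0],0.0],[[0,0,0.002],[0,0,0],0.0]]'; python3 -m pendant '[[[0,0,0.0005],[0,0,0],0.0],[[0,0,0.001],[0,0,0],0.0],[[0,0,0.001],[0,0,0],0.0]]'
```

```text
time: 18.47
tool_pos: [499.8, -249.7, 260.6]
tcp_rot: [3.142, -0.0, -1.45]
contact_force: [-0.4, 0.4, -2.5]
grip_width: 59.3
time: 18.72
tool_pos: [499.8, -249.7, 259.6]
tcp_rot: [3.141, 0.0, -1.45]
contact_force: [0.8, -0.6, -2.7]
grip_width: 59.2
```

```bash
python3 -m pendant '[[[0,0,0.0005],[0,0,0],0.0],[[0,0,0.001],[0,0,0],0.0],[[0,0,0.001],[0,0,0],0.0]]'
```

```text
time: 18.97
tool_pos: [499.8, -249.8, 259.2]
tcp_rot: [-3.141, -0.001, -1.45]
contact_force: [-1.6, 0.2, 1.6]
grip_width: 59.3
```

```bash
python3 -m pendant '[[[0,0,0],[0,0,0],0.062],[[0,0,0],[0,0,0],0.07],[[0,0,0],[0,0,0],0.078],[[0,0,0],[0,0,0],0.078],[[0,0,0],[0,0,0],0.078],[[0,0,0],[0,0,0],0.078]]'
python3 -m pendant '[[[0,0,-0.005],[0,0,0],0.078],[[0,0,-0.02],[0,0,0],0.078],[[0,0,-0.045],[0,0,0],0.078],[[0,0,-0.07],[0,0,0],0.0918],[[0,0,-0.1],[0,0,0],0.0918],[[0,0,-0.13],[0,0,0],0.0918],[[0,0,-0.155],[0,0,0],0.0918],[[0,0,-0.17],[0,0,0],0.0918],[[0,0,-0.17],[0,0,0],0.0918]]'
python3 -c "
from h import *
print(toolshift([570,271.5,425]).round(1))"
```

```text
time: 19.47
tool_pos: [499.9, -249.7, 258.7]
tcp_rot: [-3.142, -0.0, -1.45]
contact_force: [0.3, 0.1, -0.1]
grip_width: 77.9
time: 20.22
tool_pos: [500.0, -249.8, 433.1]
tcp_rot: [-3.136, -0.005, -1.45]
contact_force: [-0.1, 0.8, -0.2]
grip_width: 91.3
[-509.1 -132.2    6.2]
```

```bash
python3 -m pendant '[[[-0.008,-0.002,0],[0,0,0],0.0918],[[-0.03,-0.008,0],[0,0,0],0.0918],[[-0.06,-0.016,0],[0,0,0],0.0918],[[-0.09,-0.024,0],[0,0,0],0.0918],[[-0.12,-0.032,0],[0,0,0],0.0918],[[-0.15,-0.039,0],[0,0,0],0.0918],[[-0.18,-0.047,0],[0,0,0],0.0918],[[-0.21,-0.055,0],[0,0,0],0.0918],[[-0.24,-0.063,0],[0,0,0],0.0918],[[-0.27,-0.07,0],[0,0,0],0.0918]]'
python3 -m pendant '[[[-0.03,-0.008,0],[0,0,-0.05],0.0918],[[-0.06,-0.016,0],[0,0,-0.15],0.0918],[[-0.09,-0.024,0],[0,0,-0.25],0.0918],[[-0.12,-0.032,0],[0,0,-0.36],0.0918],[[-0.15,-0.039,0],[0,0,-0.47],0.0918],[[-0.178,-0.047,0.01],[0,0,-0.58],0.0918],[[-0.203,-0.053,0.02],[0,0,-0.69],0.0918],[[-0.223,-0.058,0.03],[0,0,-0.8],0.0918],[[-0.235,-0.061,0.04],[0,0,-0.88],0.0918],[[-0.239,-0.062,0.05],[0,0,-0.9],0.0918]]'
python3 -m pendant '[[[0,0,0.02],[0,0,0],0.0918],[[0,0,0.03],[0,0,0],0.0918],[[0,0,0.03],[0,0,0],0.0918],[[0,0,0.03],[0,0,0],0.0918]]'
python3 - <<'E'
from h import *
w=capture("wrist");np.save("w4.npy",w,allow_pickle=True)
a=capture("scene")
im=np.zeros((433,800,3),np.uint8)
im[:,:400]=cv2.resize(a["color"][180:440,80:320],(400,433));im[:300,400:]=cv2.resize(w["color"],(400,300))
cv2.imwrite("pics/t2.png",im[:,:,::-1]);print(toolshift([570,271.5,250]).round(1),get_obs()["tcp_rot"])
E
```

```text
time: 21.05
tool_pos: [536.4, 28.9, 426.8]
tcp_rot: [3.138, 0.001, -1.45]
contact_force: [0.1, -0.4, 0.5]
grip_width: 91.7
time: 21.88
tool_pos: [568.7, 273.9, 375.8]
tcp_rot: [3.139, 0.003, -0.544]
contact_force: [-1.0, -0.5, -0.5]
grip_width: 92.1
time: 22.22
tool_pos: [569.5, 270.9, 347.8]
tcp_rot: [3.14, 0.001, -0.552]
contact_force: [-0.1, -0.1, -0.2]
grip_width: 91.9
[-0.3 -0.3 99.6] [-3.14062951e+00 -1.03576593e-03 -5.51490842e-01]
```

View pics/t2.png

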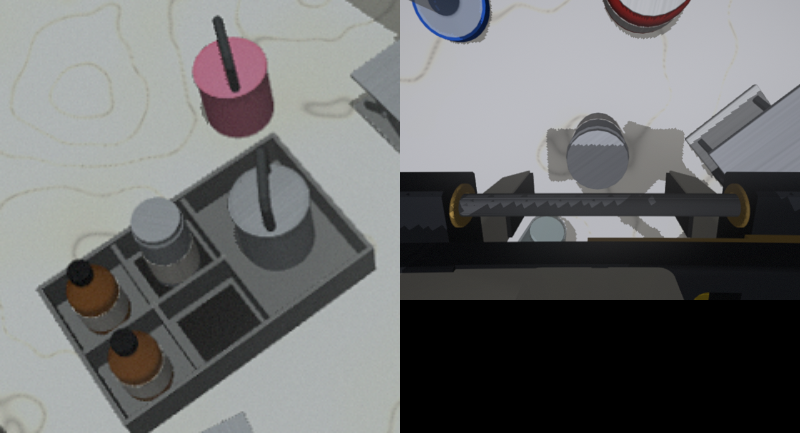

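Tin 1 stands upright in its cell (lid at (157,222) left). In the wrist view, tin 2's lid is at about (317,252) full-scale, centred between the fingers.

```bash
python3 -m pendant '[[[0.002,0,0.015],[0,0,0],0.0918],[[0.002,0,0.035],[0,0,0],0.0918],[[0.002,0,0.055],[0,0,0],0.0918],[[0.002,0,0.075],[0,0,0],0.0918],[[0.002,0,0.09],[0,0,0],0.0918],[[0.002,0,0.098],[0,0,0],0.0918],[[0.002,0,0.1],[0,0,0],0.0918],[[0.002,0,0.1],[0,0,0],0.075],[[0.002,0,0.1],[0,0,0],0.062],[[0.002,0,0.1],[0,0,0],0.062]]'
python3 -m pendant '[[[0,0,0],[0,0,0],0.06],[[0,0,0],[0,0,0],0.05],[[0,0,0],[0,0,0],0.04],[[0,0,0],[0,0,0],0.0],[[0,0,0],[0,0,0],0.0],[[0,0,0],[0,0,0],0.0]]'
```

```text
time: 23.15
tool_pos: [571.8, 270.5, 250.2]
tcp_rot: [-3.14, -0.002, -0.55]
contact_force: [-0.4, 0.7, -0.1]
grip_width: 76.2
time: 23.65
tool_pos: [571.5, 270.6, 249.3]
tcp_rot: [-3.141, -0.001, -0.55]
contact_force: [0.3, 0.7, 4.7]
grip_width: 59.3
```

```bash
python3 -m pendant '[[[0,0,-0.003],[0,0,0],0.0],[[0,0,-0.01],[0,0,0],0.0],[[0,0,-0.025],[0,0,0],0.0],[[0,0,-0.045],[0,0,0],0.0],[[0,0,-0.07],[0,0,0],0.0],[[0,0,-0.095],[0,0,0],0.0],[[0,0,-0.12],[0,0,0],0.0],[[0,0,-0.145],[0,0,0],0.0],[[0,0,-0.17],[0,0,0],0.0],[[0,0,-0.19],[0,0,0],0.0]]'
python3 -m pendant '[[[0,0,-0.01],[0,0,0],0.0],[[0,0,-0.013],[0,0,0],0.0],[[0,0,-0.013],[0,0,0],0.0]]'
python3 -c "
from h import *
print(toolshift([596,-238,452]).round(1),get_obs()['contact_force'])"
```

```text
time: 24.48
tool_pos: [571.0, 270.3, 440.4]
tcp_rot: [3.141, -0.0, -0.55]
contact_force: [0.4, 1.6, -4.2]
grip_width: 59.3
time: 24.73
tool_pos: [571.2, 270.4, 451.4]
tcp_rot: [3.141, 0.0, -0.55]
contact_force: [-0.3, -0.2, -4.3]
grip_width: 59.5
[286.9 420.4  -0.5] [-0.27570601 -0.18040935 -4.32532954]
```

```bash
python3 -m pendant '[[[0.003,0.005,0],[0,0,0],0.0],[[0.011,0.016,0],[0,0,0],0.0],[[0.024,0.035,0],[0,0,0],0.0],[[0.041,0.059,0],[0,0,0],0.0],[[0.058,0.085,0],[0,0,0],0.0],[[0.076,0.111,0],[0,0,0],0.0],[[0.093,0.137,0],[0,0,0],0.0],[[0.111,0.163,0],[0,0,0],0.0],[[0.129,0.189,0],[0,0,0],0.0],[[0.144,0.21,0],[0,0,0],0.0]]'
python3 -m pendant '[[[0.016,0.024,0],[0,0,0.05],0.0],[[0.033,0.049,0],[0,0,0.14],0.0],[[0.051,0.075,0],[0,0,0.24],0.0],[[0.069,0.101,0],[0,0,0.34],0.0],[[0.087,0.127,0],[0,0,0.44],0.0],[[0.104,0.152,0],[0,0,0.54],0.0],[[0.118,0.174,0],[0,0,0.65],0.0],[[0.13,0.191,0],[0,0,0.75],0.0],[[0.138,0.204,0],[0,0,0.84],0.0],[[0.143,0.21,0],[0,0,0.9],0.0]]'
python3 -m pendant '[[[0,0,0],[0,0,0],0.0],[[0,0,0],[0,0,0],0.0]]'
python3 - <<'E'
from h import *
print(toolshift([596,-238,258.5]).round(1))
E
```

```text
time: 25.57
tool_pos: [583.7, 12.8, 450.5]
tcp_rot: [3.139, 0.002, -0.552]
contact_force: [0.0, 0.0, -3.4]
grip_width: 59.7
time: 26.4
tool_pos: [595.2, -241.2, 449.9]
tcp_rot: [3.138, 0.001, -1.458]
contact_force: [0.3, 0.4, -4.0]
grip_width: 59.7
time: 26.57
tool_pos: [595.8, -238.6, 450.4]
tcp_rot: [3.139, 0.001, -1.45]
contact_force: [0.6, 0.3, -4.1]
grip_width: 59.5
[ -0.3  -0.7 191.9]
```

```bash
python3 -m pendant '[[[0,0,0.005],[0,0,0],0.0],[[0,0,0.02],[0,0,0],0.0],[[0,0,0.042],[0,0,0],0.0],[[0,0,0.066],[0,0,0],0.0],[[0,0,0.09],[0,0,0],0.0],[[0,0,0.114],[0,0,0],0.0],[[0,0,0.136],[0,0,0],0.0],[[0,0,0.156],[0,0,0],0.0],[[0,0,0.171],[0,0,0],0.0],[[0,0,0.18],[0,0,0],0.0]]'
python3 -m pendant '[[[0,0,0.003],[0,0,0],0.0],[[0,0,0.006],[0,0,0],0.0],[[0,0,0.008],[0,0,0],0.0],[[0,0,0.009],[0,0,0],0.0],[[0,0,0.01],[0,0,0],0.0],[[0,0,0.01],[0,0,0],0.0]]'
```

```text
time: 27.4
tool_pos: [595.8, -236.3, 269.2]
tcp_rot: [3.138, 0.002, -1.448]
contact_force: [0.4, -0.5, -4.2]
grip_width: 59.1
time: 27.9
tool_pos: [596.5, -237.7, 262.2]
tcp_rot: [-3.141, -0.001, -1.45]
contact_force: [1.1, 0.5, -3.5]
grip_width: 59.7
```

```bash
python3 -m pendant '[[[0,0,0.0005],[0,0,0],0.0],[[0,0,0.001],[0,0,0],0.0],[[0,0,0.0015],[0,0,0],0.0],[[0,0,0.002],[0,0,0],0.0],[[0,0,0.002],[0,0,0],0.0]]'; python3 -m pendant '[[[0,0,0.0005],[0,0,0],0.0],[[0,0,0.001],[0,0,0],0.0],[[0,0,0.001],[0,0,0],0.0]]'
```

```text
time: 28.32
tool_pos: [596.3, -237.6, 259.6]
tcp_rot: [3.141, 0.0, -1.45]
contact_force: [-0.9, -0.4, -4.6]
grip_width: 59.4
time: 28.57
tool_pos: [596.3, -237.6, 258.6]
tcp_rot: [3.141, 0.0, -1.45]
contact_force: [0.2, 0.4, -4.3]
grip_width: 59.3
```

```bash
python3 -m pendant '[[[0,0,0.0005],[0,0,0],0.0],[[0,0,0.001],[0,0,0],0.0],[[0,0,0.001],[0,0,0],0.0]]'
```

```text
time: 28.82
tool_pos: [596.4, -237.7, 258.3]
tcp_rot: [-3.141, -0.0, -1.45]
contact_force: [-0.9, 0.9, 1.5]
grip_width: 59.6
```

Touchdown. I'll release, retract and check.

```bash
python3 -m pendant '[[[0,0,0],[0,0,0],0.062],[[0,0,0],[0,0,0],0.07],[[0,0,0],[0,0,0],0.074],[[0,0,0],[0,0,0],0.074],[[0,0,0],[0,0,0],0.074],[[0,0,0],[0,0,0],0.074]]'
python3 -m pendant '[[[0,0,-0.005],[0,0,0],0.074],[[0,0,-0.02],[0,0,0],0.074],[[0,0,-0.045],[0,0,0],0.074],[[0,0,-0.07],[0,0,0],0.074],[[0,0,-0.1],[0,0,0],0.074],[[0,0,-0.13],[0,0,0],0.074],[[0,0,-0.16],[0,0,0],0.074],[[0,0,-0.19],[0,0,0],0.074],[[0,0,-0.2],[0,0,0],0.074],[[0,0,-0.2],[0,0,0],0.074]]'
python3 -m pendant '[[[-0.03,0,0],[0,0,0],0.074],[[-0.06,0,0],[0,0,0],0.074],[[-0.095,0,0],[0,0,0],0.074],[[-0.13,0,0],[0,0,0],0.074],[[-0.165,0,0],[0,0,0],0.074],[[-0.195,0,0],[0,0,0],0.074],[[-0.215,0,0],[0,0,0],0.074],[[-0.22,0,0],[0,0,0],0.074],[[-0.22,0,0],[0,0,0],0.074]]'
python3 - <<'E'
from h import *
a,b,w=capture("scene"),capture("side"),capture("wrist")
im=np.zeros((600,800,3),np.uint8)
im[:300,:400]=cv2.resize(a["color"],(400,300));im[:300,400:]=cv2.resize(b["color"],(400,300))
im[300:,:400]=cv2.resize(w["color"],(400,300));im[300:,400:]=cv2.resize(a["color"][240:450,80:360],(400,300))
cv2.imwrite("pics/fin.png",im[:,:,::-1])
E
```

```text
time: 29.32
tool_pos: [596.4, -237.6, 257.8]
tcp_rot: [-3.141, -0.0, -1.45]
contact_force: [0.3, -0.5, -0.6]
grip_width: 74.0
time: 30.15
tool_pos: [596.3, -237.5, 461.5]
tcp_rot: [-3.136, -0.004, -1.45]
contact_force: [1.0, 0.1, -0.3]
grip_width: 73.8
time: 30.9
tool_pos: [569.6, -17.9, 456.2]
tcp_rot: [3.139, 0.001, -1.448]
contact_force: [-0.5, -0.0, 0.2]
grip_width: 73.8
```

View pics/fin.png

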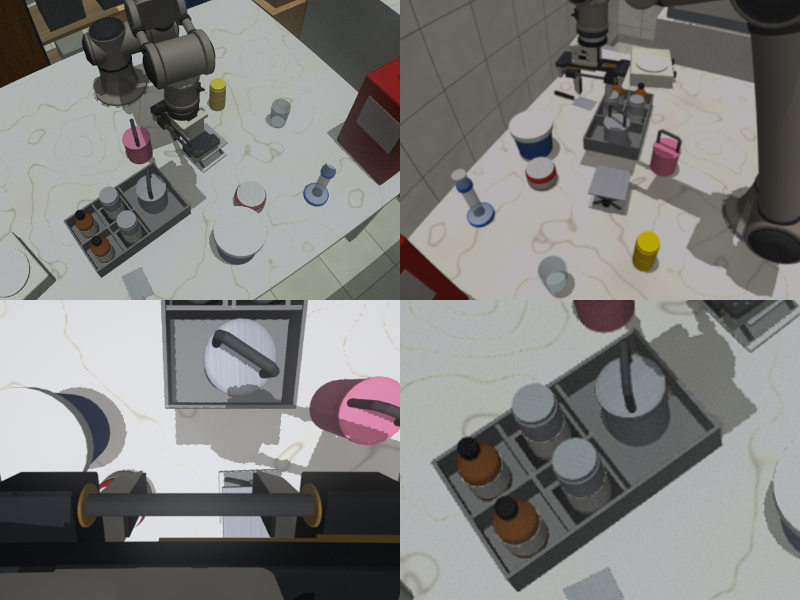

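The final views show the can upright in the bay (lid at (632,385) in the crop) and the tins upright in their cells (lids at (535,400) and (577,460)). The bottles, beaker, red tin and look-alikes haven't moved, and the gripper is clear. I'm handing in.

```bash
python3 -c "
from plant import close_job
print(close_job())"
```

```text
the job is handed in; nothing more can be done
None
```

The job is done and handed in at about 31 s of the 72 s allowed. I lifted the steel can by its handle onto the floor of the crate's large bay. Then I stood one sample tin in each of the two empty cells.

- **Set-downs:** I lowered all three slowly until the wrist force showed touchdown. The highest reading at a touchdown was about 8 N, on the can. The can and both tins touched down within about 1 mm of the height I expected.
- **Final pictures:** The can and both tins stand upright in place. Both bottles are still in their cells, and the beaker, red tin, yellow tin and pink can look undisturbed. The gripper is clear of everything.
- **Disagreements between measurements:**
  - The crate's corners fitted its stated size to within about 3 mm.
  - The close-up of the first tin differed by about 4 mm from the fixed cameras, so I aimed between the two.
  - For the second tin, a rough close-up reading differed by about 6 mm in x, so I kept to the fixed cameras.
  - I did not measure the final positions in the crate; I judged them by eye from the pictures.

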